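# Pack the washed mincer parts in their caddy

## Task

Pack the washed fish-mincer parts from the cutting board into the grey caddy: drop the wide D-bored collar and then, on top of it, the narrow one over the keyed post, each turned so that its flat meets the post's flat and seated fully home, and lay the perforated plate flat in the round well and the two-winged knife flat in the long bay. The collar with the plain round bore and the disc without holes belong to another machine: leave them where they lie.

Things in the scene. Friction and masses are not known exactly. Their poses are not given: they have to be found in the camera images.
- wide_c (a point): Wide collar: white plastic ring flat on the yellow cutting board (top 20 mm above the table), 62 mm outside, 20 mm high, with a D-shaped bore: 34 mm round, closed on one side by a straight flat 7.5 mm from the axis. Point: its centre, 10 mm up; x axis points from the axis square to the flat (starts within 75 degrees of world x), z up. 60 g.
- narrow_c (a point): Narrow collar: as the wide one, with the same D-shaped bore and 20 mm height, but only 50 mm outside. Point at its centre, half-way up; x axis points to its flat, z up. 35 g.
- round_c (a point): Look-alike collar: white plastic ring 62 mm outside, 20 mm high, but its 34 mm bore is fully round, without a flat. It does not belong in the caddy. Point at its centre, half-way up.
- plate_c (a point): Perforated mincing plate: steel disc 60 mm across, 12 mm thick, with 19 dark round holes through it, lying flat on the board. Point at its centre, half-way up (6 mm). 180 g. Nothing on the board rises over 80 mm above the table; a cup, jar and weight stand among the parts, 30 mm or more clear of them.
- blank_c (a point): Look-alike disc: plain steel disc 60 mm across, 12 mm thick, without any holes. It does not belong in the caddy. Point at its centre, half-way up.
- knife_c (a point): Mincer knife: a square steel hub 18 x 18 x 18 mm with a dark square hole in its top and two flat straight wings, 15 mm wide and 7 mm high, out to 39.5 mm either side along its x axis (79 mm over all). It lies flat on the board. Point at the hub's centre, 9 mm up; grip the hub across its y axis (18 mm). 70 g.
- post: Keyed white plastic post on a black foot in the caddy. Origin: underside centre of its round base (60 mm across, 6 mm high), 5 mm above the table. Post: D-section, 29 mm round with one flat 5 mm from the axis, top 56 mm above the origin, last 10 mm tapering in 4.5 mm all round. x axis points square to the flat, z up. Collars go on only flat to flat, with 2.5 mm play all round. Fixed.
- well: Round well in the caddy: shallow white dish, 100 mm inside, 108 outside, floor 3 mm and rim 10 mm above its origin (underside centre, 5 mm above the table). Fixed. The caddy is a low grey tray, 128 x 380 mm, rim 12 mm above the table, fixed beyond the board; post, well and bay stand in it in a row, 122 mm apart, in any order.
- bay: Long bay in the caddy: shallow white rectangular box, inside 104 mm along its x axis by 66 mm along y, floor 4 mm and rim 10 mm above its origin, which is its underside centre, 5 mm above the table. Fixed.
Things that resemble listed ones, but are neither listed nor needed, are in the scene too. Of the things that look like the part that bears knife_c, the middle-sized one is meant.

How it is judged:
At the end, for the whole second after the job is handed in: Wide collar at the foot of the post, narrow one on it, level, home (to 3.5 mm), within 7 mm of its axis and 0.5 rad of its flat; plate flat on the well's floor and knife flat on the bay's floor, inside the rims; round-bored collar and plain disc within 30 mm of their starts; all at rest (horizontal distance between each of wide_c, narrow_c and post below 0.007 m and z of wide_c in the frame of post between 0.01 and 0.0195 m and angle between the x axis of each of wide_c, narrow_c and the x axis of post, either way round below 0.5 rad and angle between each of wide_c, narrow_c, plate_c, knife_c's own z axis and vertical below 0.1 rad and z of narrow_c in the frame of post between 0.032 and 0.0395 m and horizontal distance between plate_c and well below 0.022 m and z of plate_c in the frame of well below 0.012 m and z of knife_c in the frame of bay below 0.017 m and x of knife_c in the frame of bay between -0.04 and 0.04 m and y of knife_c in the frame of bay between -0.03 and 0.03 m and distance of each of round_c, blank_c from where it was at the start of the episode below 0.03 m and linear speed of each of wide, narrow, round, plate, blank, knife below 0.02 m/s); the robot touches nothing.
It also fails if it takes over 109 s, if anything falls off the work surface, if the arm or the gripper's body presses on something with over 40 N, if the wrist force passes 120 N, or if a joint passes its speed limit or range.

## Robot

A 6-joint arm with a two-finger parallel gripper is mounted at the origin on the work surface. World frame = base frame: x ahead of the robot, y to its left, z up, the work surface at z = 0. Lengths are in m, angles in rad, forces in N, time in s.
With the tool pointing down it reaches from about 0.3 to 0.775 m from the base axis. Payload 14.6 kg.
Tool frame: the origin (TCP) lies on the centre line of the jaws, within the pads' length; the fingertips stand 22 mm ahead of it and the grasp point (between the pads) lies 3 mm ahead of it; z points along the fingers, y is the direction in which the jaws open and shut (so a half turn about z gives the same grasp; the last joint's range is limited). The gripper opens to 94 mm and grips with 3 to 60 N. Pads are 16 mm wide; open, the fingers measure 119 mm over their backs; the gripper's body (75 mm by 177 mm) begins 78 mm behind the grasp point.
Start: joints at [1.112, 0.3, 1.521, -0, 1.321, -0.067], TCP at [0.21, 0.508, 0.227] pointing down, gripper open.
Joint ranges: [-3.03, 3.03], [-0.79, 2.21], [0.23, 2.52], [-1.04, 4.18], [0, 3.07], [-2.55, 2.55]. Speed limits (rad/s): [2.22, 2.22, 2.57, 3.14, 3.14, 3.14].

## Interface

Orientations are given as a rotation vector (axis times angle).
In Python, from rig import monitor, eyes, robot gives the robot as it stands. The module is installed in compiled form; this text tells all that it offers.
- The arm moves only by the tool servo_tool, never from a script. Its argument "moves" is a list of rows, each a list of 3 entries, a list of its own where there are three numbers: the shift along the tool's x, y, z in units of 200 mm (1.0 is 200 mm), then the turn about the tool's z in units of 45 degrees (1.0 is 45 degrees), then the opening, from -1 (shut) to 1 (fully open). In form: [[[tx, ty, tz], spin, gripper], ...]. A call has 1 to 5 rows; each row is the pose to reach, as a shift and turn from the pose commanded when the call began, along the tool's axes at that moment; what a row does not reach only later rows make up. A row lasts 1/10 s, in which the tool goes at most 50 mm and 8.59 degrees, less where a joint would pass 70% of its speed; a pose out of reach is approached as far as the arm can. A call with a number of a shift or a turn outside -1 to 1 is refused whole. A call with a gripper value outside its range is refused whole. The fingers move at their own pace and stop on an object; "grip_force" is the grip in N (left out, the last holds). Time passes only in rows, so rows that repeat a pose let the fingers close. It gives the time, the measured TCP pose, the force and the opening at its end, in the units of the state.
- monitor.state(): the state, without advancing time (a new reading comes with each control period).
- eyes.read_camera(name): name is "side" or "top"; returns a dict with "pixels" (384x512x3 uint8, red, green, blue), "mtx" (3x3 intrinsics, pixels), "dist" ([k1, k2, p1, p2, k3] as OpenCV has them; the pictures are not rectified), "rvec" (rotation vector, rad) and "tvec" (3), from world to camera coordinates, as OpenCV has them. Camera axes: x right, y down, z forward; pixel columns grow to the right and rows downward; lengths in m; the calibration is good to about 2 mm. A picture is of the moment at which its call begins. There is no depth.
- robot.finish_job(): hands the job in, once; it reports no verdict.
The state is a dict: "t": time; "joints": joint angles; "qvel": joint speeds; "joint_torque": joint torques, N m; "ee_pos": TCP position; "orientation": TCP orientation; "ft_force": force on the tool from outside, world axes, zero at the start; "wrist_torque": the same for the moment, N m; "grip_width": finger opening in m.
Only numpy, scipy, OpenCV 4.12 (cv2) and the standard library are available. Lean on these libraries where they do the work, as an engineer would, in place of code of your own. Each camera call takes 0.05 s, during which the arm holds its last target.

## Working session

There is one attempt and no reset: what is moved stays moved. The work goes in short steps, Python scripts to look and compute and a tool call to move; the robot and the scene stay as the last step left them, time stands still between calls to the robot, and variables do not carry over. Pictures are saved under pics/ and viewed, and the job is handed in when it is done.

Besides the shell and the picture viewer there is one more tool, called after "Emit:" in YAML: its name, and indented under it one key for each argument. servo_tool: Moves the arm, as the interface text tells. Shifts and turns lie within -1 to 1; 1 stands for 200 mm of shift or 45 degrees of turn. Its arguments: {"type":"object","properties":{"moves":{"type":"array","items":{"type":"array"}},"grip_force":{"type":"number"}},"required":["moves"]}

```bash
mkdir -p pics
cat > h.py <<'E'
import numpy as np, cv2
from rig import monitor, eyes, robot
def snap(n,f):
    c=eyes.read_camera(n); cv2.imwrite(f'pics/{f}.png',c['pixels'][:,:,::-1]); np.savez(f'pics/{f}.npz',**{k:np.array(c[k]) for k in c}); return c
def load(f): return dict(np.load(f'pics/{f}.npz'))
def p2w(c,px,z):
    px=np.array(px,float).reshape(-1,1,2)
    u=cv2.undistortPoints(px,c['mtx'],c['dist']).reshape(-1,2)
    R=cv2.Rodrigues(c['rvec'])[0]; t=c['tvec'].reshape(3)
    o=-R.T@t; d=np.c_[u,np.ones(len(u))]@R
    s=(z-o[2])/d[:,2]; return o+d*s[:,None]
def w2p(c,P): return cv2.projectPoints(np.array(P,float).reshape(-1,1,3),c['rvec'],c['tvec'],c['mtx'],c['dist'])[0].reshape(-1,2)
def crop(f,x0,y0,x1,y1,out,s=4):
    im=cv2.imread(f'pics/{f}.png')[y0:y1,x0:x1]; cv2.imwrite(f'pics/{out}.png',cv2.resize(im,None,fx=s,fy=s,interpolation=cv2.INTER_CUBIC))
E
python3 - <<'E'
from h import *
a=snap('top','t0');b=snap('side','s0')
for c in(a,b):
    R=cv2.Rodrigues(c['rvec'])[0];print(-R.T@c['tvec'].reshape(3),c['mtx'][0,0]);print(R[2])
print(monitor.state())
E
```

```text
[0.29216266 0.00542527 1.52049615] 450.9305842660156
[ 0.1121197   0.00949287 -0.99364936]
[ 0.05205244 -0.93013181  0.86565325] 469.7838218699796
[ 0.31879054  0.71614689 -0.62089147]
{'t': 0.1, 'joints': array([ 1.11238881e+00,  3.00390743e-01,  1.52152120e+00, -1.41429075e-05,
        1.32069823e+00, -6.65880371e-02]), 'qvel': array([-0.00144838,  0.00041679, -0.00239366,  0.00017478,  0.00252728,
        0.00011249]), 'joint_torque': array([ 5.97477924e-05, -5.32649159e+01, -3.53278649e+01,  7.08675664e-02,
        2.35582731e-02, -9.02767397e-05]), 'ee_pos': array([0.20993368, 0.50812635, 0.22695573]), 'orientation': array([-6.11484832e-01, -3.08125177e+00,  1.54903599e-03]), 'ft_force': array([-0.00689265, -0.04715042, -0.07005958]), 'wrist_torque': array([0.04795441, 0.06258012, 0.05354812]), 'grip_width': 0.09401620960279428}
```

```bash
sleep 1
```

```text
(no output)
```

View pics/t0.png

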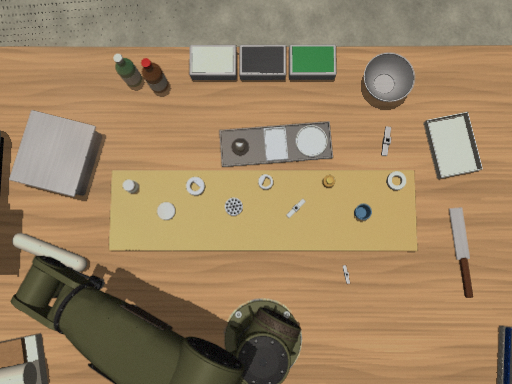

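View pics/s0.png

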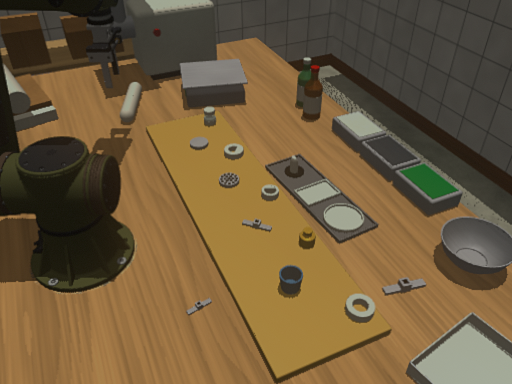

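The top view shows these candidates:
- **62 mm collars:** (195,186) and (397,181).
- **Narrow collar:** (266,182).
- **Discs:** perforated plate (234,207), blank (166,211).
- **Knives:** (386,141) looks largest, (296,209) middle, (346,274) smallest.
- **Caddy:** post (240,147), bay (276,143), well (311,140).
- **Obstacles:** jar (130,186), weight (329,181), cup (362,212).

Next I'll check these in a crop.

Run:
```python
from h import *
a=load('t0')
im=cv2.imread('pics/t0.png')
def cr(x,y,r=20): return cv2.resize(im[y-r:y+r,x-r:x+r],(260,260),interpolation=cv2.INTER_CUBIC)
r1=np.hstack([cr(195,186),cr(397,181),cr(266,182)]);r2=np.hstack([cr(296,209),cr(386,141),cr(346,274)])
cv2.imwrite('pics/c0.png',np.vstack([r1,r2]))
crop('t0',215,118,340,170,'c1',6)
for n,p,z in [('w',(195,186),.04),('r',(397,181),.04),('n',(266,182),.04),('pl',(234,207),.032),('bl',(166,211),.032),('k',(296,209),.038),('post',(240,147),.06),('bay',(276,143),.009),('well',(311,140),.009),('jar',(130,186),.05),('weight',(329,181),.05),('cup',(362,212),.06)]:
    P=p2w(a,p,z)[0];print(n,P.round(4),np.hypot(*P[:2]).round(3))
```

```text
w [0.4952 0.2228 0.04  ] 0.543
r [ 0.5124 -0.4449  0.04  ] 0.679
n [ 0.5089 -0.0126  0.04  ] 0.509
pl [0.4262 0.0934 0.032 ] 0.436
bl [0.4126 0.3186 0.032 ] 0.521
k [ 0.4193 -0.1115  0.038 ] 0.434
post [0.6225 0.0734 0.06  ] 0.627
bay [ 0.648  -0.0472  0.009 ] 0.65
well [ 0.6584 -0.1667  0.009 ] 0.679
jar [0.4936 0.4354 0.05  ] 0.658
weight [ 0.5109 -0.2196  0.05  ] 0.556
cup [ 0.4081 -0.323   0.06  ] 0.52
```

View pics/c0.png

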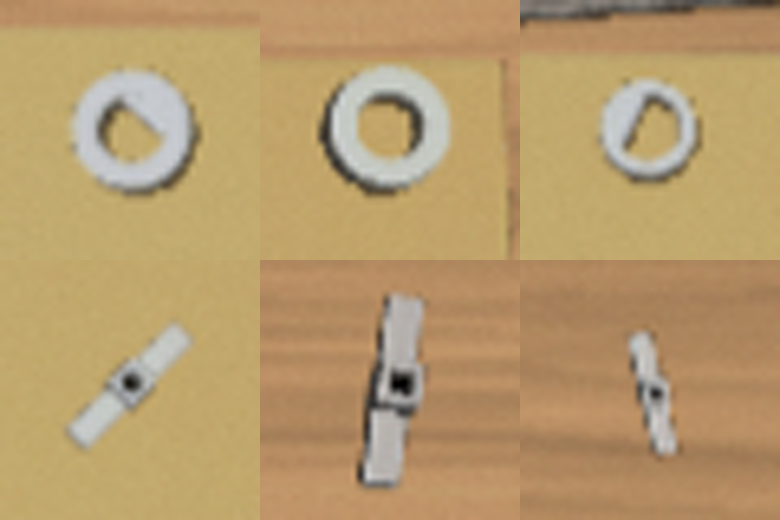

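View pics/c1.png

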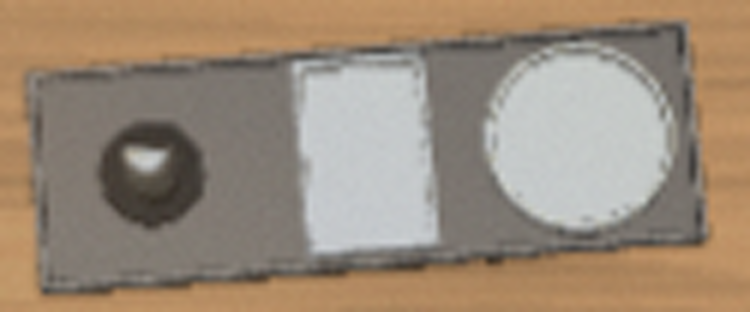

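The wide D collar is at (195,186), with its flat towards the upper right. The round-bored collar is at (397,181). The narrow D collar is at (266,182), flat towards the left and slightly up. The knife on the board at (296,209) is the middle-sized one. Next I'll fit poses by rendering models against both cameras.

```bash
cat > fit.py <<'E'
from h import *
from scipy.optimize import minimize
SS=4
def rays(c,x0,y0,x1,y1):
    gx,gy=np.meshgrid(np.arange(x0*SS,x1*SS),np.arange(y0*SS,y1*SS))
    px=np.stack([(gx.ravel()+.5)/SS-.5,(gy.ravel()+.5)/SS-.5],1)
    return p2w(c,px,0.08),p2w(c,px,0.0)   # lines
def cls(A,B,fn,zt,zb,n=24):
    # march from zt to zb; fn(x,y,z)->class int>0 if inside solid
    out=np.zeros(len(A),int); base=None
    for i,z in enumerate(np.linspace(zt,zb,n)):
        P=A+(B-A)*((.08-z)/.08)
        k=fn(P[:,0],P[:,1],z,i==0)
        m=(out==0)&(k>0); out[m]=k[m]
    return out
def cost(views,fnp,p,zt,zb,nc):
    e=0
    for (A,B,I,shape) in views:
        k=cls(A,B,lambda x,y,z,f:fnp(p,x,y,z,f),zt,zb)
        M=np.stack([(k==j).reshape(shape[0],SS,shape[1],SS).mean((1,3)).ravel() for j in range(nc)],1)
        M=M[:,M.sum(0)>0.5]
        w,_,_,_=np.linalg.lstsq(M,I,rcond=None); e+=((M@w-I)**2).mean()
    return e
def view(c,p,r,z):
    u=w2p(c,[*p[:2],z])[0].astype(int); x0,y0,x1,y1=u[0]-r,u[1]-r,u[0]+r+1,u[1]+r+1
    A,B=rays(c,x0,y0,x1,y1); I=c['pixels'][y0:y1,x0:x1].astype(float).reshape(-1,3)
    return A,B,I,(y1-y0,x1-x0)
def loc(p,x,y):
    dx,dy=x-p[0],y-p[1]; c,s=np.cos(p[2]),np.sin(p[2]); return c*dx+s*dy,-s*dx+c*dy
def collar(R):
    def f(p,x,y,z,first):
        X,Y=loc(p,x,y); r=np.hypot(X,Y); bore=(r<.017)&(X<.0075)
        ins=(r<R)&~bore
        return np.where(ins,1 if first else np.where(r>R-.003,2,np.where(X>.006,3,4)),0)
    return f
def disc(p,x,y,z,first):
    r=np.hypot(x-p[0],y-p[1]); return np.where(r<.03,1 if first else 2,0)
def knife(p,x,y,z,first):
    X,Y=loc(p,x,y); hub=(abs(X)<.009)&(abs(Y)<.009); hole=(abs(X)<.004)&(abs(Y)<.004)
    w=(abs(X)<.0395)&(abs(Y)<.0075)&(z<.027)
    return np.where(hub,np.where(hole,3,1 if first else 2),np.where(w,np.where(z>.0255,4,2),0))
def post(p,x,y,z,first):
    X,Y=loc(p,x,y); z=z-.005; t=max(0,(z-.046)/.010)*.0045
    ins=(np.hypot(X,Y)<.0145-t)&(X<.005-t)
    base=(np.hypot(X,Y)<.03)&(z<=.006)
    return np.where(ins,1 if first else np.where(z>.046,np.where(X>.005-t-.0016,5,2),np.where(X>.0035,3,6)),np.where(base,4,0))
def fit(name,cams,fn,p0,zt,zb,nc,r,angs=None):
    views=[]
    for c,rr in zip(cams,r):
        if rr: views.append(view(c,p0,rr,zt))
    best=None
    for a in (angs if angs is not None else [0]):
        p=np.array([p0[0]*1000,p0[1]*1000,np.degrees(a)/2.])
        g=lambda q:cost(views,fn,(q[0]/1000,q[1]/1000,np.radians(q[2]*2)),zt,zb,nc)
        s=np.array([p,p+[3,0,0],p+[0,3,0],p+[0,0,8]])
        o=minimize(g,p,method='Nelder-Mead',options=dict(initial_simplex=s,xatol=.05,fatol=.01,maxiter=120))
        if best is None or o.fun<best.fun: best=o
    q=best.x; print(name,'x %.1f y %.1f yaw %.1f  cost %.1f'%(q[0],q[1],2*q[2],best.fun),flush=True); return q
E
cat > run1.py <<'E'
from fit import *
a,b=load('t0'),load('s0'); r=np.radians
A8=r(np.arange(-180,180,45))
for nm,cams,rr in (('top',[a],[14]),('side',[b],[22])):
    print(nm)
    fit('wide',cams,collar(.031),(.495,.223),.04,.02,5,rr,r([-60,-30,0,30,60]))
    fit('narrow',cams,collar(.025),(.509,-.0126),.04,.02,5,rr,r([30,60,90]))
    fit('plate',cams,disc,(.426,.093),.032,.02,3,rr)
    fit('knife',cams,knife,(.419,-.1115),.038,.02,5,rr,r([-60,-40,-20]))
    fit('post',cams,post,(.622,.073),.061,.005,7,rr,A8)
E
time python3 run1.py
```

```text
top
wide x 497.4 y 223.4 yaw -38.4  cost 58.1
narrow x 511.4 y -10.2 yaw 64.3  cost 88.5
plate x 427.3 y 95.3 yaw -6.1  cost 401.0
knife x 424.8 y -110.7 yaw -45.2  cost 21.0
post x 636.0 y 76.9 yaw -2.8  cost 23.6
side
wide x 498.7 y 220.3 yaw -38.6  cost 28.3
narrow x 513.4 y -12.4 yaw 63.1  cost 558.7
plate x 431.1 y 93.0 yaw -14.0  cost 149.2
knife x 426.4 y -112.9 yaw -44.9  cost 49.2
post x 638.3 y 74.7 yaw 3.9  cost 430.6
real	2m56.462s
user	4m1.606s
sys	0m0.298s
```

```bash
cat > run2.py <<'E'
from fit import *
a,b=load('t0'),load('s0'); r=np.radians
for sgn,c,lab in((0,a,'top'),(0,b,'side')):
    v=view(c,(.637,.0758),16 if lab=='top' else 24,.03)
    for y in range(-180,180,15):
        g=lambda q:cost([v],post,(q[0]/1000,q[1]/1000,r(y)),.061,.005,7)
        o=minimize(g,[637,76],method='Nelder-Mead',options=dict(xatol=.1,fatol=.05,maxiter=40,initial_simplex=[[637,76],[640,76],[637,79]]))
        print(lab,y,o.x.round(1),round(o.fun,1))
for nm,px in(('capost corners top',[[215+30/6,118+75/6],[215+685/6,118+25/6],[215+705/6,118+240/6],[215+45/6,118+290/6]]),):
    print(p2w(a,px,.012).round(4))
print('bay',p2w(a,[[215+x/6,118+y/6] for x,y in((292,62),(425,52),(438,242),(310,253))],.015).round(4))
print('well',p2w(a,[[215+x/6,118+y/6] for x,y in((484,137),(676,135),(580,40),(582,231))],.015).round(4))
crop('s0',255,130,385,240,'c2',6)
im=cv2.imread('pics/s0.png')[140:190,270:320]; cv2.imwrite('pics/c3.png',cv2.resize(im,(600,600),interpolation=cv2.INTER_CUBIC))
E
python3 run2.py
```

```text
top -180 [636.7  77. ] 98.9
top -165 [636.2  76.9] 117.6
top -150 [635.6  77.2] 130.3
top -135 [634.9  77.1] 145.8
top -120 [635.2  76.5] 155.2
top -105 [635.2  76.4] 154.9
top -90 [635.1  76.6] 154.2
top -75 [635.1  75.9] 147.9
top -60 [635.3  76.3] 129.7
top -45 [635.8  76. ] 108.4
top -30 [635.9  76.6] 87.8
top -15 [636.1  76.8] 70.9
top 0 [636.1  76.8] 67.5
top 15 [635.8  77.1] 86.3
top 30 [635.8  76.9] 112.4
top 45 [635.7  76.9] 135.4
top 60 [635.3  77.5] 159.3
top 75 [635.   77.4] 175.8
top 90 [634.3  77.8] 182.9
top 105 [634.6  77.2] 187.9
top 120 [634.8  77.3] 164.7
top 135 [635.9  77. ] 140.4
top 150 [636.3  76.7] 120.2
top 165 [636.5  76.8] 109.2
side -180 [639.   75.7] 554.3
side -165 [638.7  75. ] 553.5
side -150 [638.7  75.2] 554.3
side -135 [638.5  74.9] 555.8
side -120 [637.4  74. ] 556.1
side -105 [638.4  74.6] 555.4
side -90 [638.3  74.4] 554.3
side -75 [637.6  73.6] 551.9
side -60 [638.   73.7] 549.9
side -45 [638.4  74.4] 549.5
side -30 [638.7  74.6] 550.1
side -15 [638.3  74.5] 545.7
side 0 [638.4  74.7] 543.7
side 15 [638.3  74.8] 545.1
side 30 [637.9  74.9] 546.2
side 45 [637.8  74.9] 548.9
side 60 [638.3  74.7] 550.6
side 75 [638.1  75.2] 552.9
side 90 [638.3  74.5] 554.9
side 105 [638.3  74.7] 557.1
side 120 [638.3  74.7] 560.3
side 135 [638.1  74.8] 563.3
side 150 [638.2  75. ] 563.8
side 165 [638.7  75.2] 557.3
[[ 0.6909  0.1445  0.012 ]
 [ 0.7199 -0.2291  0.012 ]
 [ 0.5953 -0.2385  0.012 ]
 [ 0.5665  0.1346  0.012 ]]
bay [[ 0.6977 -0.005   0.015 ]
 [ 0.7035 -0.0807  0.015 ]
 [ 0.5936 -0.0875  0.015 ]
 [ 0.5873 -0.0152  0.015 ]]
well [[ 0.6541 -0.1139  0.015 ]
 [ 0.6552 -0.2226  0.015 ]
 [ 0.7104 -0.1689  0.015 ]
 [ 0.5999 -0.1688  0.015 ]]
```

View pics/c3.png

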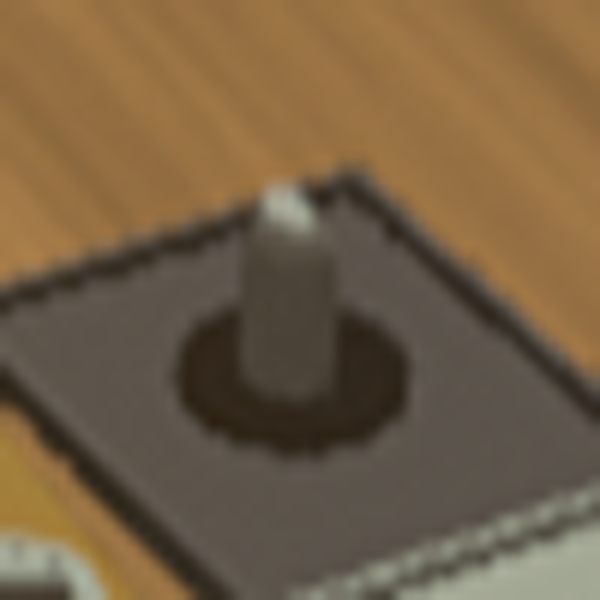

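Both cameras agree to about 2 mm, so I'll use the means:
- **Wide:** (498,222), yaw −38.5°
- **Narrow:** (512,−11), yaw 64°
- **Plate:** (429,94)
- **Knife:** (425.5,−112), yaw −45°
- **Post:** (637,76), yaw ≈0°
- **Bay:** (646.5,−46), yaw 4.4°
- **Well:** (656,−168)

Two spacings check out: the row is 122 mm apart, and the caddy is tilted 4.4°.

```bash
cat > go.py <<'E'
import sys
from h import *
from scipy.spatial.transform import Rotation as Ro
s=monitor.state()
R=Ro.from_rotvec(s['orientation']).as_matrix(); p=s['ee_pos']
yaw=np.degrees(np.arctan2(R[1,1],R[0,1]))
print('t %.2f pos'%s['t'],(p*1000).round(1),'jawyaw %.1f'%yaw,'tilt %.3f'%R[2,2],'F',s['ft_force'].round(1),'grip %.1f'%(s['grip_width']*1e3),'q6 %.2f'%s['joints'][5])
v=list(map(float,sys.argv[1:]))
while v:
    x,y,z,w=v[:4]; v=v[4:]
    d=R.T@(np.array([x,y,z])/1000-p)/.2
    dy=(w-yaw+180)%360-180
    print('->',d.round(3),'spin %.3f'%(-dy/45))
E
python3 go.py 498 222 130 37.5 498 222 45 37.5
```

```text
t 0.10 pos [209.9 508.1 227. ] jawyaw 67.6 tilt -1.000 F [-0.  -0.  -0.1] grip 94.0 q6 -0.07
-> [-1.878 -0.772  0.485] spin 0.668
-> [-1.878 -0.771  0.91 ] spin 0.668
```

Emit:
servo_tool:
  moves:
    - [[-0.94, -0.386, 0.24], 0.334, 0.6]
    - [[-0.94, -0.386, 0.24], 0.334, 0.6]
    - [[-0.94, -0.386, 0.24], 0.334, 0.6]
    - [[-0.94, -0.386, 0.24], 0.334, 0.6]
    - [[-0.94, -0.386, 0.24], 0.334, 0.6]
  grip_force: 25

```text
t: 0.6
ee_pos: [0.3564, 0.3619, 0.178]
orientation: [-1.015, -2.973, 0.004]
ft_force: [0.2, 0.3, -0.8]
grip_width: 0.0752
```

```bash
python3 go.py 498 222 130 37.5 498 222 45 37.5
```

```text
t 0.60 pos [356.4 361.9 178. ] jawyaw 52.3 tilt -1.000 F [ 0.2  0.3 -0.8] grip 75.2 q6 -0.19
-> [-0.988 -0.12   0.24 ] spin 0.329
-> [-0.988 -0.119  0.665] spin 0.329
```

Emit:
servo_tool:
  moves:
    - [[-0.99, -0.12, 0.24], 0.33, 0.6]
    - [[-0.99, -0.12, 0.24], 0.33, 0.6]
    - [[-0.99, -0.12, 0.24], 0.33, 0.6]
    - [[-0.99, -0.12, 0.24], 0.33, 0.6]
    - [[-0.99, -0.12, 0.24], 0.33, 0.6]

```text
t: 1.1
ee_pos: [0.4988, 0.2226, 0.1299]
orientation: [-1.39, -2.816, 0.003]
ft_force: [-0.1, 0.3, 0.6]
grip_width: 0.0751
```

```bash
python3 go.py 498 222 45 37.5; python3 go.py 498 222 45 37.5
```

```text
t 1.10 pos [498.8 222.6 129.9] jawyaw 37.5 tilt -1.000 F [-0.1  0.3  0.6] grip 75.1 q6 -0.30
-> [-0.    -0.004  0.424] spin -0.001
t 1.10 pos [498.8 222.6 129.9] jawyaw 37.5 tilt -1.000 F [-0.1  0.3  0.6] grip 75.1 q6 -0.30
-> [-0.    -0.004  0.424] spin -0.001
```

Emit:
servo_tool:
  moves:
    - [[0, -0.004, 0.424], 0, 0.6]
    - [[0, -0.004, 0.424], 0, 0.6]
    - [[0, -0.004, 0.424], 0, 0.6]
    - [[0, -0.004, 0.424], 0, 0.1]
    - [[0, -0.004, 0.424], 0, 0.1]
  grip_force: 8

```text
t: 1.6
ee_pos: [0.496, 0.2258, 0.0471]
orientation: [1.384, 2.82, 0.0]
ft_force: [0.3, 0.6, -1.0]
grip_width: 0.0624
```

Emit:
servo_tool:
  moves:
    - [[0, 0, 0], 0, 0.1]
    - [[0, 0, 0], 0, 0.6]
    - [[0, 0, 0], 0, 0.6]
    - [[0, 0, 0], 0, 0.6]

```text
t: 2.0
ee_pos: [0.4962, 0.2252, 0.0468]
orientation: [1.385, 2.82, 0.0]
ft_force: [1.0, -0.4, -0.0]
grip_width: 0.075
```

Emit:
servo_tool:
  moves:
    - [[0, 0, 0], 1, 0.6]
    - [[0, 0, 0], 1, 0.6]
    - [[0, 0, 0], 1, 0.6]
    - [[0, 0, 0], 1, 0.6]
    - [[0, 0, 0], 1, 0.6]

```text
t: 2.5
ee_pos: [0.4962, 0.2251, 0.0467]
orientation: [-2.328, -2.109, -0.0]
ft_force: [0.6, 0.4, 0.3]
grip_width: 0.0753
```

Emit:
servo_tool:
  moves:
    - [[0, 0, 0], 1, 0.6]
    - [[0, 0, 0], 1, 0.6]
    - [[0, 0, 0], 1, 0.6]
    - [[0, 0, 0], 1, 0.6]
    - [[0, 0, 0], 1, 0.6]

```text
t: 3.0
ee_pos: [0.4962, 0.2252, 0.0467]
orientation: [2.939, 1.11, 0.0]
ft_force: [-0.1, -0.1, -0.8]
grip_width: 0.0752
```

```bash
python3 go.py 498 222 45 -52.5
```

```text
t 3.00 pos [496.2 225.2  46.7] jawyaw -48.6 tilt -1.000 F [-0.1 -0.1 -0.8] grip 75.2 q6 1.21
-> [-0.004  0.018  0.008] spin 0.086
```

Emit:
servo_tool:
  moves:
    - [[0, 0, 0.008], 0, 0.2]
    - [[0, 0, 0.008], 0, 0.1]
    - [[0, 0, 0.008], 0, 0.1]
    - [[0, 0, 0.008], 0, 0.1]
  grip_force: 20

```text
t: 3.4
ee_pos: [0.4961, 0.2251, 0.045]
orientation: [-2.934, -1.122, 0.0]
ft_force: [0.0, 0.3, -0.2]
grip_width: 0.0618
```

Emit:
servo_tool:
  moves:
    - [[0, 0, -0.4], 0, 0.1]
    - [[0, 0, -0.4], 0, 0.1]
    - [[0, 0, -0.4], 0, 0.1]
    - [[0, 0, -0.4], 0, 0.1]

```text
t: 3.8
ee_pos: [0.4962, 0.2251, 0.1251]
orientation: [2.935, 1.12, 0.001]
ft_force: [0.4, -0.1, -0.6]
grip_width: 0.0617
```

```bash
python3 go.py 637 76 130 -10
```

```text
t 3.80 pos [496.2 225.1 125.1] jawyaw -48.2 tilt -1.000 F [ 0.4 -0.1 -0.6] grip 61.7 q6 1.20
-> [ 0.028  1.025 -0.024] spin -0.849
```

Emit:
servo_tool:
  moves:
    - [[0.022, 0.8, -0.024], -0.85, 0.1]
    - [[0.022, 0.8, -0.024], -0.85, 0.1]
    - [[0.022, 0.8, -0.024], -0.85, 0.1]
    - [[0.022, 0.8, -0.024], -0.85, 0.1]
    - [[0.022, 0.8, -0.024], -0.85, 0.1]

```text
t: 4.3
ee_pos: [0.6065, 0.1064, 0.1275]
orientation: [-2.402, -2.023, 0.004]
ft_force: [-0.5, -0.2, -1.3]
grip_width: 0.0615
```

Emit:
servo_tool:
  moves:
    - [[0, 0, 0], 0, 0.1]

```text
t: 4.4
ee_pos: [0.6055, 0.1081, 0.1278]
orientation: [-2.405, -2.019, 0.004]
ft_force: [-0.1, 0.9, -1.5]
grip_width: 0.0614
```

```bash
python3 go.py 637 76 130 -10; python3 go.py 637 76 90 -10; python3 -c "
from h import *
snap('top','t1');snap('side','s1')
im=np.vstack([cv2.resize(cv2.imread('pics/t1.png')[110:230,150:350],(800,480))]);cv2.imwrite('pics/d1.png',im)
crop('s1',215,60,375,220,'d2',4)"
```

```text
t 4.40 pos [605.5 108.1 127.8] jawyaw -10.0 tilt -1.000 F [-0.1  0.9 -1.5] grip 61.4 q6 0.29
-> [-0.131  0.183 -0.011] spin 0.001
t 4.40 pos [605.5 108.1 127.8] jawyaw -10.0 tilt -1.000 F [-0.1  0.9 -1.5] grip 61.4 q6 0.29
-> [-0.131  0.184  0.189] spin 0.001
```

View pics/d2.png

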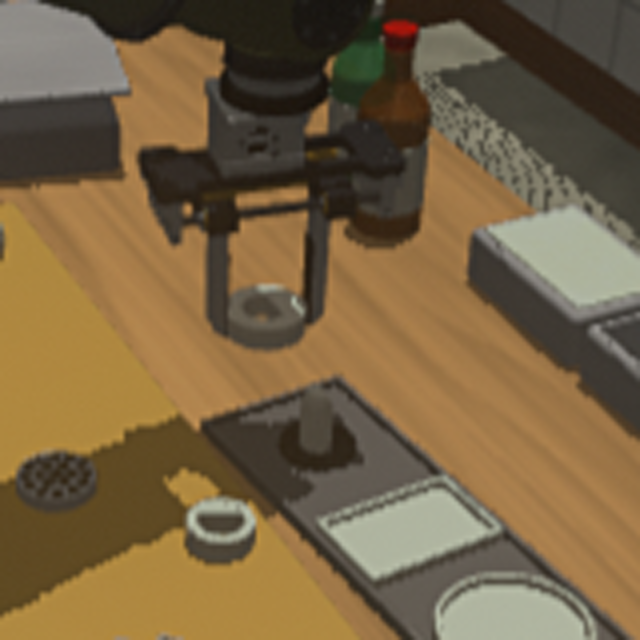

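View pics/d1.png

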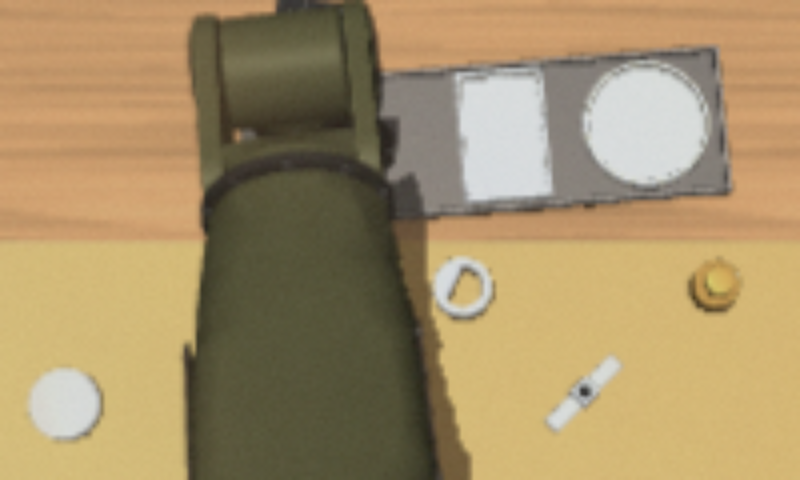

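Emit:
servo_tool:
  moves:
    - [[-0.131, 0.184, 0.1], 0, 0.1]
    - [[-0.131, 0.184, 0.16], 0, 0.1]
    - [[-0.131, 0.184, 0.16], 0, 0.1]
    - [[-0.131, 0.184, 0.16], 0, 0.1]

```text
t: 4.9
ee_pos: [0.6371, 0.0773, 0.0978]
orientation: [-2.407, -2.018, 0.001]
ft_force: [-0.0, -0.0, -0.5]
grip_width: 0.0611
```

```bash
python3 go.py 637 76 92 -10; python3 -c "
from h import *
c=snap('side','s2')
u=w2p(c,[.637,.076,.08]).astype(int)[0];print(u,w2p(c,[[.637,.076,.061],[.637,.076,.088]]));x,y=u
crop('s2',x-40,y-45,x+40,y+35,'d3',8)"
```

```text
t 4.90 pos [637.1  77.3  97.8] jawyaw -10.0 tilt -1.000 F [-0.  -0.  -0.5] grip 61.1 q6 0.24
-> [-0.006  0.001  0.029] spin -0.001
[294 151] [[294.10820288 156.36877481]
 [294.5665373  148.8538097 ]]
```

View pics/d3.png

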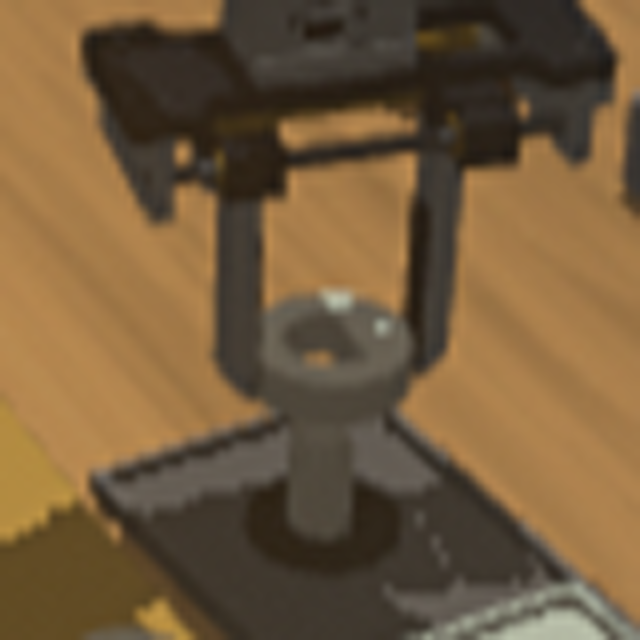

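```bash
cat > run3.py <<'E'
from fit import *
import fit as F
b=load('s2'); r=np.radians
def coll(p,x,y,z,first):
    k=collar(.031)(p,x,y,z,first); return k
# restrict ray lines: use z 0.0928..0.0728; background includes post: mask 2 classes
zt=.0928
v=view(b,(.637,.0773),17,zt-.01)
# restrict rows to exclude fingers: weight by mask
A,B,I,sh=v
def g(q):
    p=(q[0]/1000,q[1]/1000,r(q[2]*2))
    k=cls(A,B,lambda x,y,z,f:collar(.031)(p,x,y,z,f),zt,zt-.02)
    ps=(p[0],p[1])
    M=np.stack([(k==j).reshape(sh[0],SS,sh[1],SS).mean((1,3)).ravel() for j in range(5)],1)
    sel=M[:,0]<1; sel=cv2.dilate(sel.reshape(sh).astype(np.uint8),np.ones((3,3))).ravel()>0
    M=M[:,M.sum(0)>.5]; w=np.linalg.lstsq(M,I,rcond=None)[0]; return (((M@w-I)**2).sum(1)*1).mean()
for y0 in(-15,0,15):
    o=minimize(g,[637,77,y0/2],method='Nelder-Mead',options=dict(initial_simplex=[[637,77,y0/2],[641,77,y0/2],[637,81,y0/2],[637,77,y0/2+6]],xatol=.05,fatol=.01))
    print(o.x*[1,1,2],o.fun)
p0=w2p(b,[[.6371,.0773,zt],[.6371,.0773,zt-.02]]);print(p0)
E
python3 run3.py
```

```text
[636.64212396  76.47054759  -2.32802181] 2552.42755817632
[637.14726762  76.33735983  -3.783905  ] 2551.2925071690606
[637.09622653  76.35198392  -5.53257487] 2551.7523262460036
[[294.47022007 147.26799581]
 [294.12987797 152.8743517 ]]
```

```bash
cat > ov.py <<'E'
from h import *
import sys
def ov(f,out,items,x0,y0,w,s):
    c=load(f); im=cv2.imread(f'pics/{f}.png')[y0:y0+w,x0:x0+w]; im=cv2.resize(im,None,fx=s,fy=s,interpolation=cv2.INTER_CUBIC)
    for P,col in items:
        u=w2p(c,P); q=((u-[x0,y0]+.5)*s).astype(int)
        cv2.polylines(im,[q.reshape(-1,1,2)],False,col,1,cv2.LINE_AA)
    cv2.imwrite(f'pics/{out}.png',im)
t=np.linspace(0,2*np.pi,80)
def circ(x,y,r,z): return np.c_[x+r*np.cos(t),y+r*np.sin(t),0*t+z]
def D(x,y,r,f,z,yaw):
    a=np.arccos(f/r); tt=np.linspace(a,2*np.pi-a,60); X,Y=r*np.cos(tt),r*np.sin(tt); X=np.r_[X,X[0]];Y=np.r_[Y,Y[0]]
    c,s=np.cos(yaw),np.sin(yaw); return np.c_[x+c*X-s*Y,y+s*X+c*Y,0*X+z]
E
python3 - <<'E'
from ov import *
z=.0978-.005
ov('s2','e1',[(circ(.6371,.0773,.031,z),(0,0,255)),(circ(.6371,.0773,.031,z-.02),(0,0,255)),(D(.6371,.0773,.017,.0075,z,0),(255,0,255)),
 (D(.638,.075,.0145,.005,.051,0),(0,255,0)),(D(.638,.075,.0145,.005,.011,0),(0,255,0)),(circ(.638,.075,.03,.011),(0,255,0))],270,128,50,14)
E
```

```text
(no output)
```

View pics/e1.png

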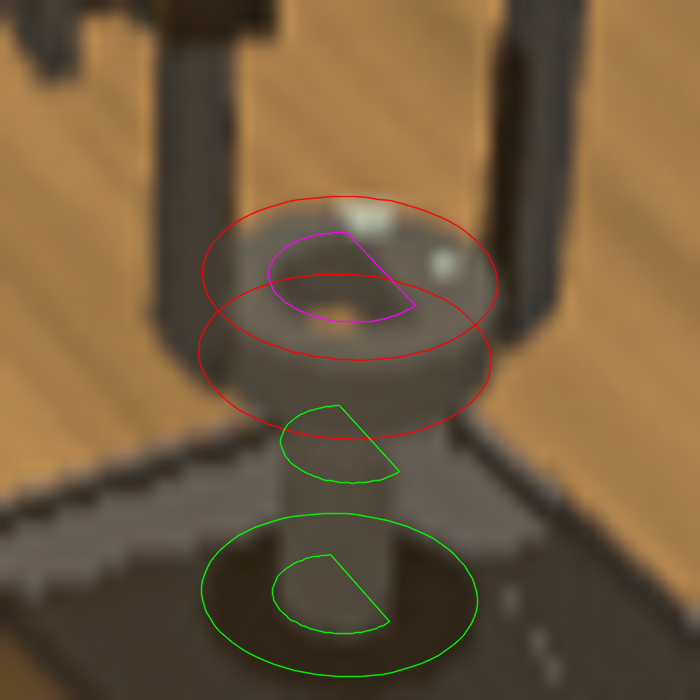

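```bash
python3 go.py 638.3 75.5 78 -10
```

```text
t 4.95 pos [637.4  77.4  98.5] jawyaw -10.0 tilt -1.000 F [ 0.4 -0.2 -0.5] grip 61.6 q6 0.24
-> [-0.008  0.006  0.102] spin -0.000
```

Emit:
servo_tool:
  moves:
    - [[-0.008, 0.006, 0.0], 0, 0.1]
    - [[-0.008, 0.006, 0.035], 0, 0.1]
    - [[-0.008, 0.006, 0.07], 0, 0.1]
    - [[-0.008, 0.006, 0.102], 0, 0.1]
    - [[-0.008, 0.006, 0.102], 0, 0.1]

```text
t: 5.45
ee_pos: [0.6379, 0.0747, 0.076]
orientation: [-2.406, -2.018, 0.003]
ft_force: [-0.8, 0.1, -0.1]
grip_width: 0.0617
```

```bash
python3 go.py 638.3 75.5 60 -10
```

```text
t 5.45 pos [637.9  74.7  76. ] jawyaw -10.0 tilt -1.000 F [-0.8  0.1 -0.1] grip 61.7 q6 0.23
-> [0.004 0.001 0.08 ] spin -0.001
```

Emit:
servo_tool:
  moves:
    - [[0, 0, 0.03], 0, 0.1]
    - [[0, 0, 0.06], 0, 0.1]
    - [[0, 0, 0.09], 0, 0.1]
    - [[0, 0, 0.12], 0, 0.1]
    - [[0, 0, 0.12], 0, 0.1]

```text
t: 5.95
ee_pos: [0.6381, 0.0746, 0.0523]
orientation: [-2.406, -2.018, 0.002]
ft_force: [0.6, 0.2, -0.4]
grip_width: 0.0615
```

```bash
python3 go.py 638.3 75.5 38 -10
```

```text
t 5.95 pos [638.1  74.6  52.3] jawyaw -10.0 tilt -1.000 F [ 0.6  0.2 -0.4] grip 61.5 q6 0.23
-> [0.004 0.    0.072] spin -0.001
```

Emit:
servo_tool:
  moves:
    - [[0, 0, 0.03], 0, 0.1]
    - [[0, 0, 0.06], 0, 0.1]
    - [[0, 0, 0.074], 0, 0.1]
    - [[0, 0, 0.074], 0, 0.1]

```text
t: 6.35
ee_pos: [0.6383, 0.0747, 0.038]
orientation: [-2.407, -2.019, 0.001]
ft_force: [-0.1, 0.4, -0.2]
grip_width: 0.0614
```

```bash
python3 go.py 638.3 75.5 36 -10
```

```text
t 6.35 pos [638.3  74.7  38. ] jawyaw -10.0 tilt -1.000 F [-0.1  0.4 -0.2] grip 61.4 q6 0.23
-> [ 0.004 -0.001  0.01 ] spin -0.000
```

Emit:
servo_tool:
  moves:
    - [[0, 0, 0.006], 0, 0.1]
    - [[0, 0, 0.006], 0, 0.6]
    - [[0, 0, 0.006], 0, 0.6]
    - [[0, 0, 0.006], 0, 0.6]

```text
t: 6.75
ee_pos: [0.6386, 0.0747, 0.0377]
orientation: [2.407, 2.019, 0.0]
ft_force: [0.2, -0.3, -0.0]
grip_width: 0.0753
```

Emit:
servo_tool:
  moves:
    - [[0, 0, -0.15], 0, 0.6]
    - [[0, 0, -0.3], 0, 0.6]
    - [[0, 0, -0.47], 0, 0.6]
    - [[0, 0, -0.47], 0, 0.6]

```text
t: 7.15
ee_pos: [0.6404, 0.0749, 0.1367]
orientation: [2.403, 2.016, 0.01]
ft_force: [0.2, -0.7, -0.4]
grip_width: 0.075
```

```bash
python3 go.py 512 -11 130 0
python3 - <<'E'
from ov import *
snap('side','s3')
ov('s3','e2',[(circ(.6383,.0747,.031,.031),(0,0,255)),(circ(.6383,.0747,.031,.011),(0,0,255))],265,130,55,12)
E
```

```text
t 7.15 pos [640.4  74.9 136.7] jawyaw -10.0 tilt -1.000 F [ 0.2 -0.7 -0.4] grip 75.0 q6 0.23
-> [-0.534 -0.558  0.028] spin -0.223
```

View pics/e2.png

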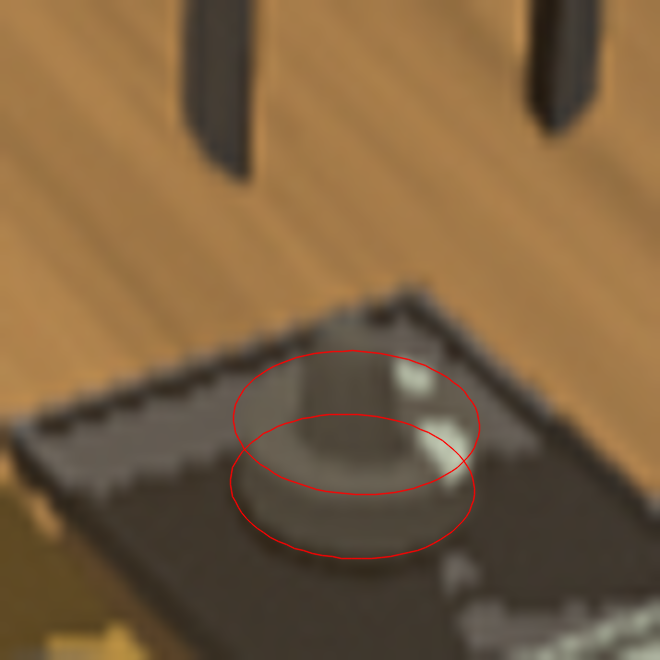

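The wide collar sits at the foot of the post and matches the model outline. Next is the narrow collar.

Emit:
servo_tool:
  moves:
    - [[-0.534, -0.558, 0.028], 0, 0.45]
    - [[-0.534, -0.558, 0.028], 0, 0.45]
    - [[-0.534, -0.558, 0.028], 0, 0.45]
    - [[-0.534, -0.558, 0.028], 0, 0.45]
    - [[-0.534, -0.558, 0.028], 0, 0.45]
  grip_force: 8

```text
t: 7.7
ee_pos: [0.5095, -0.0115, 0.1255]
orientation: [-2.408, -2.017, 0.001]
ft_force: [0.2, 0.0, -0.4]
grip_width: 0.068
```

Emit:
servo_tool:
  moves:
    - [[0, 0, 0], 0, 0.45]
    - [[0, 0, 0], 0, 0.45]

```text
t: 7.9
ee_pos: [0.5109, -0.0105, 0.1256]
orientation: [-2.406, -2.02, -0.0]
ft_force: [0.3, 1.3, 0.4]
grip_width: 0.0681
```

```bash
python3 go.py 512.4 -11.3 45 -10
```

```text
t 7.90 pos [510.9 -10.5 125.6] jawyaw -10.0 tilt -1.000 F [0.3 1.3 0.4] grip 68.1 q6 0.08
-> [-0.003  0.008  0.403] spin 0.001
```

Emit:
servo_tool:
  moves:
    - [[-0.003, 0.008, 0.4], 0, 0.45]
    - [[-0.003, 0.008, 0.4], 0, 0.45]
    - [[-0.003, 0.008, 0.4], 0, 0.45]
    - [[-0.003, 0.008, 0.4], 0, -0.1]
    - [[-0.003, 0.008, 0.4], 0, -0.1]

```text
t: 8.4
ee_pos: [0.5119, -0.0115, 0.0456]
orientation: [-2.406, -2.02, 0.0]
ft_force: [0.5, -0.3, -0.2]
grip_width: 0.0555
```

Emit:
servo_tool:
  moves:
    - [[0, 0, 0], 0, -0.1]
    - [[0, 0, 0], 0, -0.1]
    - [[0, 0, 0], 0, 0.45]
    - [[0, 0, 0], 0, 0.45]
    - [[0, 0, 0], 0, 0.45]

```text
t: 8.9
ee_pos: [0.5116, -0.0119, 0.0459]
orientation: [2.407, 2.019, 0.0]
ft_force: [-0.2, -0.1, -0.7]
grip_width: 0.0667
```

Emit:
servo_tool:
  moves:
    - [[0, 0, 0], -1, 0.45]
    - [[0, 0, 0], -1, 0.45]
    - [[0, 0, 0], -1, 0.45]
    - [[0, 0, 0], -1, 0.45]
    - [[0, 0, 0], -1, 0.45]

```text
t: 9.4
ee_pos: [0.5115, -0.0119, 0.0459]
orientation: [1.492, 2.765, 0.0]
ft_force: [-0.6, -0.2, 0.4]
grip_width: 0.0684
```

Emit:
servo_tool:
  moves:
    - [[0, 0, 0], -1, 0.45]
    - [[0, 0, 0], -1, 0.45]
    - [[0, 0, 0], -1, 0.45]
    - [[0, 0, 0], -1, 0.45]
    - [[0, 0, 0], -1, 0.45]

```text
t: 9.9
ee_pos: [0.5115, -0.0119, 0.0459]
orientation: [0.375, 3.119, 0.0]
ft_force: [0.4, -0.2, 0.1]
grip_width: 0.0683
```

```bash
python3 go.py 512.4 -11.3 45 76
```

```text
t 9.90 pos [511.5 -11.9  45.9] jawyaw 76.3 tilt -1.000 F [ 0.4 -0.2  0.1] grip 68.3 q6 -1.43
-> [-0.003  0.004  0.004] spin 0.006
```

Emit:
servo_tool:
  moves:
    - [[0, 0, 0.004], 0, -0.1]
    - [[0, 0, 0.004], 0, -0.1]
    - [[0, 0, 0.004], 0, -0.1]
    - [[0, 0, 0.004], 0, -0.1]
    - [[0, 0, 0.004], 0, -0.1]
  grip_force: 20

```text
t: 10.4
ee_pos: [0.5115, -0.0119, 0.045]
orientation: [-0.387, -3.118, 0.0]
ft_force: [0.0, 1.6, 0.5]
grip_width: 0.0498
```

Emit:
servo_tool:
  moves:
    - [[0, 0, -0.2], 0, -0.1]
    - [[0, 0, -0.4], 0, -0.1]
    - [[0, 0, -0.4], 0, -0.1]
    - [[0, 0, -0.4], 0, -0.1]

```text
t: 10.8
ee_pos: [0.5117, -0.0119, 0.1254]
orientation: [0.386, 3.116, 0.0]
ft_force: [0.4, -1.0, -0.9]
grip_width: 0.0498
```

```bash
python3 go.py 638.3 74.9 125 12.3
```

```text
t 10.80 pos [511.7 -11.9 125.4] jawyaw 75.9 tilt -1.000 F [ 0.4 -1.  -0.9] grip 49.8 q6 -1.42
-> [-0.508  0.575  0.003] spin 1.413
```

Emit:
servo_tool:
  moves:
    - [[-0.508, 0.575, 0], 0.95, -0.1]
    - [[-0.508, 0.575, 0], 0.95, -0.1]
    - [[-0.508, 0.575, 0], 0.95, -0.1]
    - [[-0.508, 0.575, 0], 0.95, -0.1]
    - [[-0.508, 0.575, 0], 0.95, -0.1]

```text
t: 11.3
ee_pos: [0.638, 0.0759, 0.1219]
orientation: [-1.501, -2.756, 0.003]
ft_force: [-0.4, 1.2, -0.9]
grip_width: 0.0498
```

Emit:
servo_tool:
  moves:
    - [[0, 0, 0], 0.47, -0.1]
    - [[0, 0, 0], 0.47, -0.1]
    - [[0, 0, 0], 0.47, -0.1]
    - [[0, 0, 0], 0.47, -0.1]

```text
t: 11.7
ee_pos: [0.6374, 0.0749, 0.1231]
orientation: [-1.977, -2.439, 0.003]
ft_force: [0.6, 0.9, -0.5]
grip_width: 0.05
```

```bash
python3 go.py 638.3 74.9 95 11.9
python3 - <<'E'
from ov import *
snap('side','s4')
s=monitor.state();x,y,z=s['ee_pos'];z-=.005
ov('s4','e3',[(circ(x,y,.025,z),(0,0,255)),(circ(x,y,.025,z-.02),(0,0,255)),(D(x,y,.017,.0075,z,0),(255,0,255))],265,110,60,11)
E
```

```text
t 11.70 pos [637.4  74.9 123.1] jawyaw 11.9 tilt -1.000 F [ 0.6  0.9 -0.5] grip 50.0 q6 -0.15
-> [-0.001  0.005  0.14 ] spin 0.001
```

View pics/e3.png

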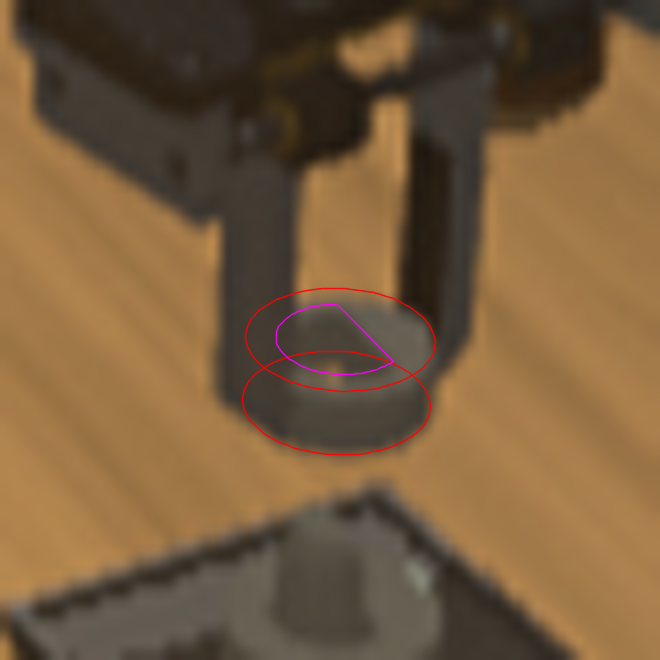

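Emit:
servo_tool:
  moves:
    - [[0, 0.004, 0.07], 0, -0.1]
    - [[0, 0.004, 0.14], 0, -0.1]
    - [[0, 0.004, 0.18], 0, -0.1]
    - [[0, 0.004, 0.22], 0, -0.1]
    - [[0, 0.004, 0.22], 0, -0.1]

```text
t: 12.25
ee_pos: [0.6383, 0.075, 0.0795]
orientation: [-1.975, -2.441, 0.002]
ft_force: [-0.1, 0.6, 0.1]
grip_width: 0.0498
```

```bash
python3 go.py 638.3 74.9 58 11.9
```

```text
t 12.25 pos [638.3  75.   79.5] jawyaw 12.0 tilt -1.000 F [-0.1  0.6  0.1] grip 49.8 q6 -0.15
-> [-0.001  0.     0.107] spin 0.003
```

Emit:
servo_tool:
  moves:
    - [[0, 0, 0.035], 0, -0.1]
    - [[0, 0, 0.07], 0, -0.1]
    - [[0, 0, 0.095], 0, -0.1]
    - [[0, 0, 0.108], 0, -0.1]
    - [[0, 0, 0.108], 0, -0.1]

```text
t: 12.75
ee_pos: [0.6387, 0.0751, 0.059]
orientation: [-1.976, -2.442, 0.001]
ft_force: [-0.2, 0.3, -0.9]
grip_width: 0.0498
```

Emit:
servo_tool:
  moves:
    - [[0, 0, 0], 0, 0.3]
    - [[0, 0, 0], 0, 0.4]
    - [[0, 0, 0], 0, 0.4]
    - [[0, 0, 0], 0, 0.4]

```text
t: 13.15
ee_pos: [0.6389, 0.0751, 0.0596]
orientation: [1.976, 2.442, 0.0]
ft_force: [-0.8, 0.3, 0.2]
grip_width: 0.0659
```

Emit:
servo_tool:
  moves:
    - [[0, 0, -0.15], 0, 0.4]
    - [[0, 0, -0.3], 0, 0.4]
    - [[0, 0, -0.37], 0, 0.4]
    - [[0, 0, -0.37], 0, 0.4]

```text
t: 13.55
ee_pos: [0.6396, 0.0751, 0.1353]
orientation: [1.975, 2.44, 0.004]
ft_force: [-0.1, -0.1, 0.5]
grip_width: 0.0659
```

```bash
python3 go.py 429 94 130 0
python3 - <<'E'
from ov import *
snap('side','s5')
x,y=.6383,.075
ov('s5','e4',[(circ(x,y,.025,.051),(0,0,255)),(circ(x,y,.025,.031),(0,0,255)),(circ(x,y,.031,.031),(0,255,0)),(circ(x,y,.031,.011),(0,255,0))],265,130,55,12)
E
```

```text
t 13.55 pos [639.6  75.1 135.3] jawyaw 12.0 tilt -1.000 F [-0.1 -0.1  0.5] grip 65.9 q6 -0.15
-> [ 0.312 -1.01   0.023] spin 0.267
```

View pics/e4.png

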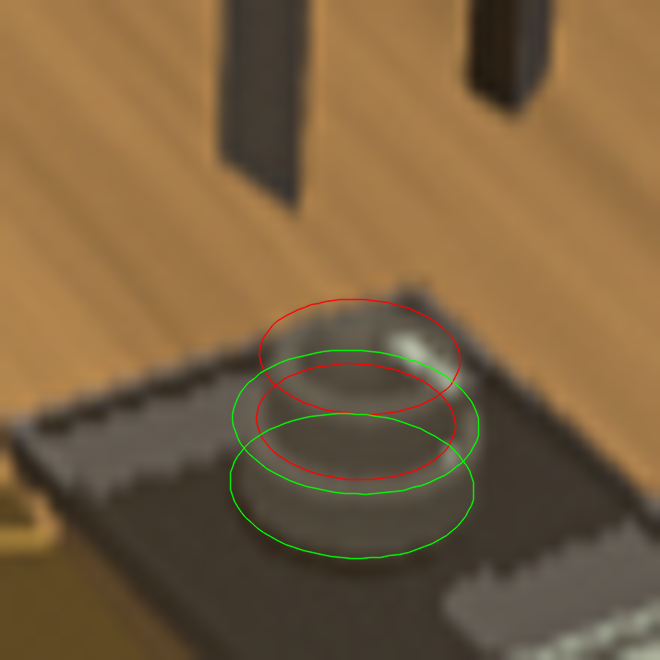

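Both collars are home. Now the perforated plate.

Emit:
servo_tool:
  moves:
    - [[0.312, -1.0, 0.03], 0, 0.6]
    - [[0.312, -1.0, 0.03], 0, 0.6]
    - [[0.312, -1.0, 0.03], 0, 0.6]
    - [[0.312, -1.0, 0.03], 0, 0.6]
    - [[0.312, -1.0, 0.03], 0, 0.6]

```text
t: 14.1
ee_pos: [0.4252, 0.0946, 0.1253]
orientation: [-1.973, -2.44, 0.006]
ft_force: [-0.2, 0.2, 0.2]
grip_width: 0.0753
```

Emit:
servo_tool:
  moves:
    - [[0, 0, 0], 0, 0.6]
    - [[0, 0, 0], 0, 0.6]

```text
t: 14.3
ee_pos: [0.4311, 0.0944, 0.1272]
orientation: [1.977, 2.442, 0.0]
ft_force: [0.5, -0.3, -0.2]
grip_width: 0.0751
```

```bash
python3 go.py 429 94 45 12
```

```text
t 14.30 pos [431.1  94.4 127.2] jawyaw 12.0 tilt -1.000 F [ 0.5 -0.3 -0.2] grip 75.1 q6 -0.08
-> [ 0.    -0.011  0.411] spin 0.000
```

Emit:
servo_tool:
  moves:
    - [[0, -0.011, 0.2], 0, 0.6]
    - [[0, -0.011, 0.36], 0, 0.6]
    - [[0, -0.011, 0.41], 0, 0.6]
    - [[0, -0.011, 0.41], 0, 0.6]
    - [[0, -0.011, 0.41], 0, 0.1]
  grip_force: 30

```text
t: 14.8
ee_pos: [0.429, 0.094, 0.0459]
orientation: [1.977, 2.441, 0.0]
ft_force: [0.3, -0.2, 0.5]
grip_width: 0.0704
```

Emit:
servo_tool:
  moves:
    - [[0, 0, 0], 0, 0.1]
    - [[0, 0, 0], 0, 0.1]
    - [[0, 0, 0], 0, 0.1]

```text
t: 15.1
ee_pos: [0.4288, 0.0941, 0.0463]
orientation: [1.976, 2.441, 0.002]
ft_force: [1.5, -0.6, 4.8]
grip_width: 0.0592
```

Emit:
servo_tool:
  moves:
    - [[0, 0, -0.1], 0, 0.1]
    - [[0, 0, -0.25], 0, 0.1]
    - [[0, 0, -0.4], 0, 0.1]
    - [[0, 0, -0.4], 0, 0.1]

```text
t: 15.5
ee_pos: [0.4295, 0.0942, 0.1287]
orientation: [1.974, 2.439, 0.006]
ft_force: [-0.3, -0.1, -2.2]
grip_width: 0.0588
```

```bash
python3 go.py 656.5 -168 125 12; python3 -c "
from h import *
snap('side','s6');crop('s6',150,90,310,250,'d6',4)"
```

```text
t 15.50 pos [429.5  94.2 128.7] jawyaw 12.0 tilt -1.000 F [-0.3 -0.1 -2.2] grip 58.8 q6 -0.08
-> [-1.519  0.837  0.024] spin 0.001
```

View pics/d6.png

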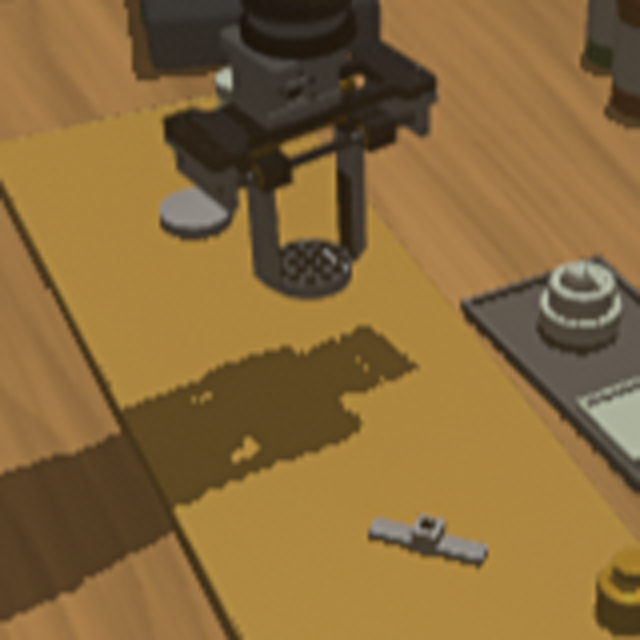

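The plate is held level, and the collars are stacked neatly on the post. I'll carry it to the well in two legs.

Emit:
servo_tool:
  moves:
    - [[-0.76, 0.418, 0], 0, 0.1]
    - [[-0.76, 0.418, 0], 0, 0.1]
    - [[-0.76, 0.418, 0], 0, 0.1]
    - [[-0.76, 0.418, 0], 0, 0.1]
    - [[-0.76, 0.418, 0], 0, 0.1]

```text
t: 16.05
ee_pos: [0.542, -0.0395, 0.1233]
orientation: [-1.979, -2.438, 0.002]
ft_force: [0.2, 0.2, -1.5]
grip_width: 0.0592
```

Emit:
servo_tool:
  moves:
    - [[-0.76, 0.418, 0], 0, 0.1]
    - [[-0.76, 0.418, 0], 0, 0.1]
    - [[-0.76, 0.418, 0], 0, 0.1]
    - [[-0.76, 0.418, 0], 0, 0.1]
    - [[-0.76, 0.418, 0], 0, 0.1]

```text
t: 16.55
ee_pos: [0.6551, -0.1699, 0.1229]
orientation: [-1.977, -2.438, 0.002]
ft_force: [-0.9, 0.1, -2.4]
grip_width: 0.059
```

Emit:
servo_tool:
  moves:
    - [[0, 0, 0], 0, 0.1]
    - [[0, 0, 0], 0, 0.1]

```text
t: 16.75
ee_pos: [0.6542, -0.1671, 0.1248]
orientation: [-1.974, -2.442, 0.001]
ft_force: [-0.2, 0.5, -1.9]
grip_width: 0.0591
```

```bash
python3 go.py 656.5 -168 38 12
```

```text
t 16.75 pos [ 654.2 -167.1  124.8] jawyaw 12.1 tilt -1.000 F [-0.2  0.5 -1.9] grip 59.1 q6 -0.52
-> [-0.007  0.011  0.434] spin 0.002
```

Emit:
servo_tool:
  moves:
    - [[-0.007, 0.011, 0.15], 0, 0.1]
    - [[-0.007, 0.011, 0.3], 0, 0.1]
    - [[-0.007, 0.011, 0.4], 0, 0.1]
    - [[-0.007, 0.011, 0.442], 0, 0.1]
    - [[-0.007, 0.011, 0.442], 0, 0.1]

```text
t: 17.25
ee_pos: [0.6569, -0.1686, 0.0366]
orientation: [-1.975, -2.442, 0.001]
ft_force: [-0.3, 0.6, -2.1]
grip_width: 0.059
```

```bash
python3 go.py 656.5 -168 35 12
```

```text
t 17.25 pos [ 656.9 -168.6   36.6] jawyaw 12.1 tilt -1.000 F [-0.3  0.6 -2.1] grip 59.0 q6 -0.52
-> [ 0.003 -0.001  0.008] spin 0.001
```

Emit:
servo_tool:
  moves:
    - [[0, 0, 0.006], 0, 0.1]
    - [[0, 0, 0.006], 0, 0.38]
    - [[0, 0, 0.006], 0, 0.38]
    - [[0, 0, 0.006], 0, 0.38]

```text
t: 17.65
ee_pos: [0.6577, -0.1696, 0.0367]
orientation: [1.976, 2.441, 0.001]
ft_force: [1.1, 0.3, 0.4]
grip_width: 0.0649
```

Emit:
servo_tool:
  moves:
    - [[0, 0, -0.08], 0, 0.38]
    - [[0, 0, -0.25], 0, 0.38]
    - [[0, 0, -0.44], 0, 0.38]
    - [[0, 0, -0.44], 0, 0.38]

```text
t: 18.05
ee_pos: [0.6596, -0.1701, 0.1314]
orientation: [1.971, 2.435, 0.006]
ft_force: [-0.2, -0.2, 0.9]
grip_width: 0.065
```

```bash
python3 go.py 425.5 -112 130 45; python3 -c "
from h import *
snap('side','s7');crop('s7',230,90,390,250,'d7',4)"
```

```text
t 18.05 pos [ 659.6 -170.1  131.4] jawyaw 12.0 tilt -1.000 F [-0.2 -0.2  0.9] grip 65.0 q6 -0.52
-> [ 0.528 -1.084 -0.005] spin -0.733
```

View pics/d7.png

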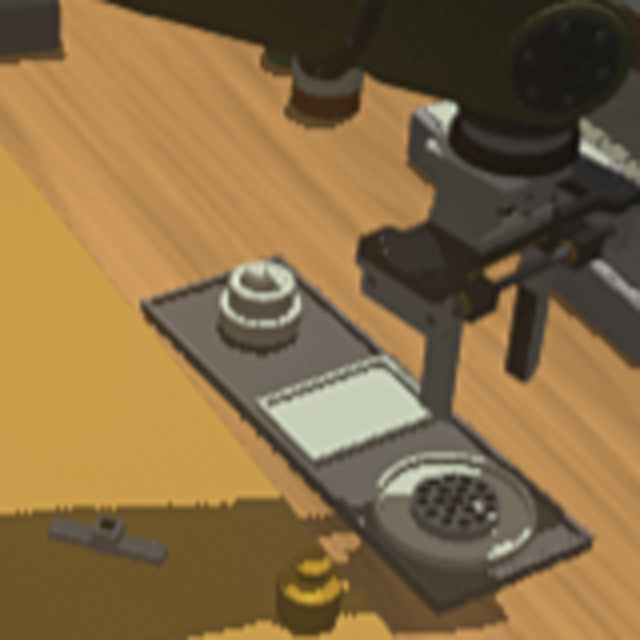

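The plate lies flat in the well. Now the knife.

Emit:
servo_tool:
  moves:
    - [[0.49, -1.0, 0], -0.733, -0.15]
    - [[0.49, -1.0, 0], -0.733, -0.15]
    - [[0.49, -1.0, 0], -0.733, -0.15]
    - [[0.49, -1.0, 0], -0.733, -0.15]
    - [[0.49, -1.0, 0], -0.733, -0.15]

```text
t: 18.6
ee_pos: [0.4378, -0.1142, 0.1234]
orientation: [-1.195, -2.904, 0.0]
ft_force: [0.6, 0.3, 0.5]
grip_width: 0.0398
```

Emit:
servo_tool:
  moves:
    - [[0, 0, 0], 0, -0.15]
    - [[0, 0, 0], 0, -0.15]

```text
t: 18.8
ee_pos: [0.4416, -0.1154, 0.1242]
orientation: [1.202, 2.902, 0.0]
ft_force: [-0.5, -0.3, -0.9]
grip_width: 0.0397
```

```bash
python3 go.py 425.5 -112 60 45
```

```text
t 18.80 pos [ 441.6 -115.4  124.2] jawyaw 45.0 tilt -1.000 F [-0.5 -0.3 -0.9] grip 39.7 q6 -1.12
-> [ 0.069 -0.045  0.321] spin -0.000
```

Emit:
servo_tool:
  moves:
    - [[0.069, -0.045, 0.15], 0, -0.15]
    - [[0.069, -0.045, 0.32], 0, -0.15]
    - [[0.069, -0.045, 0.32], 0, -0.15]
    - [[0.069, -0.045, 0.32], 0, -0.15]

```text
t: 19.2
ee_pos: [0.4259, -0.1121, 0.0602]
orientation: [-1.202, -2.902, 0.0]
ft_force: [0.6, 0.9, 0.8]
grip_width: 0.0399
```

```bash
python3 go.py 425.5 -112 50 45
```

```text
t 19.20 pos [ 425.9 -112.1   60.2] jawyaw 45.0 tilt -1.000 F [0.6 0.9 0.8] grip 39.9 q6 -1.13
-> [ 0.002 -0.001  0.051] spin 0.000
```

Emit:
servo_tool:
  moves:
    - [[0, 0, 0.055], 0, -0.15]
    - [[0, 0, 0.055], 0, -0.15]
    - [[0, 0, 0.055], 0, -0.8]
    - [[0, 0, 0.055], 0, -0.8]
    - [[0, 0, 0.055], 0, -0.8]
  grip_force: 25

```text
t: 19.7
ee_pos: [0.4254, -0.1119, 0.0492]
orientation: [1.202, 2.902, 0.0]
ft_force: [-0.5, -0.1, -0.1]
grip_width: 0.0189
```

Emit:
servo_tool:
  moves:
    - [[0, 0, 0], 0, -0.8]
    - [[0, 0, 0], 0, -0.8]
    - [[0, 0, 0], 0, -0.8]

```text
t: 20.0
ee_pos: [0.4255, -0.1119, 0.0492]
orientation: [1.202, 2.902, 0.0]
ft_force: [-0.2, 0.3, 5.8]
grip_width: 0.0178
```

Emit:
servo_tool:
  moves:
    - [[0, 0, -0.1], 0, -0.8]
    - [[0, 0, -0.25], 0, -0.8]
    - [[0, 0, -0.38], 0, -0.8]
    - [[0, 0, -0.38], 0, -0.8]

```text
t: 20.4
ee_pos: [0.4264, -0.1123, 0.1275]
orientation: [1.2, 2.898, 0.0]
ft_force: [-0.0, -0.4, -1.3]
grip_width: 0.018
```

```bash
python3 go.py 646.5 -46 125 94.4; python3 -c "
from h import *
snap('side','s8');crop('s8',200,130,320,250,'d8',5)"
```

```text
t 20.40 pos [ 426.4 -112.3  127.5] jawyaw 45.0 tilt -1.000 F [-0.  -0.4 -1.3] grip 18.0 q6 -1.13
-> [-0.544  1.012  0.017] spin -1.098
```

View pics/d8.png

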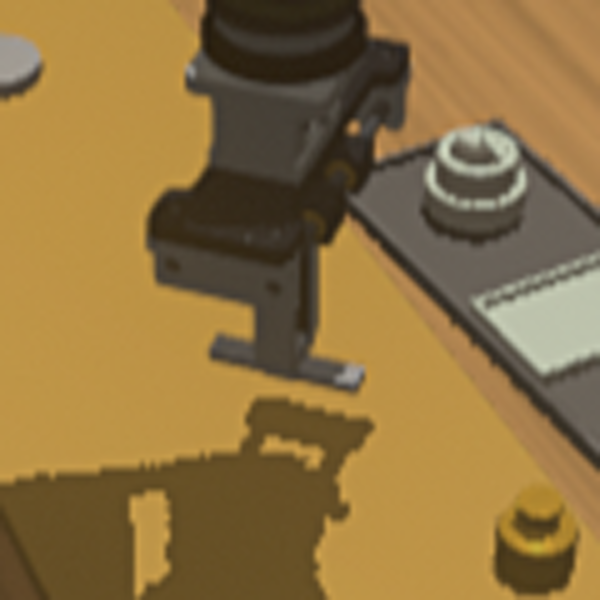

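Emit:
servo_tool:
  moves:
    - [[-0.544, 1.0, 0], -0.95, -0.8]
    - [[-0.544, 1.0, 0], -0.95, -0.8]
    - [[-0.544, 1.0, 0], -0.95, -0.8]
    - [[-0.544, 1.0, 0], -0.95, -0.8]
    - [[-0.544, 1.0, 0], -0.95, -0.8]

```text
t: 20.95
ee_pos: [0.6454, -0.0459, 0.1223]
orientation: [-0.05, -3.139, -0.001]
ft_force: [-0.1, -0.0, -1.6]
grip_width: 0.0178
```

Emit:
servo_tool:
  moves:
    - [[0, 0, 0], -0.15, -0.8]
    - [[0, 0, 0], -0.15, -0.8]
    - [[0, 0, 0], -0.15, -0.8]

```text
t: 21.25
ee_pos: [0.6429, -0.0474, 0.1235]
orientation: [0.118, -3.137, -0.0]
ft_force: [-0.5, -0.1, -0.1]
grip_width: 0.0175
```

```bash
python3 go.py 646.5 -46 39.5 94.4
```

```text
t 21.25 pos [642.9 -47.4 123.5] jawyaw 94.3 tilt -1.000 F [-0.5 -0.1 -0.1] grip 17.5 q6 -1.78
-> [-0.019  0.006  0.42 ] spin -0.002
```

Emit:
servo_tool:
  moves:
    - [[-0.019, 0.006, 0.15], 0, -0.8]
    - [[-0.019, 0.006, 0.3], 0, -0.8]
    - [[-0.019, 0.006, 0.39], 0, -0.8]
    - [[-0.019, 0.006, 0.42], 0, -0.8]
    - [[-0.019, 0.006, 0.42], 0, -0.8]

```text
t: 21.75
ee_pos: [0.6468, -0.046, 0.0404]
orientation: [0.12, -3.138, -0.0]
ft_force: [-0.3, 0.3, -1.8]
grip_width: 0.0175
```

```bash
python3 go.py 646.5 -46 39 94.4
```

```text
t 21.75 pos [646.8 -46.   40.4] jawyaw 94.4 tilt -1.000 F [-0.3  0.3 -1.8] grip 17.5 q6 -1.77
-> [0.001 0.    0.007] spin -0.000
```

Emit:
servo_tool:
  moves:
    - [[0, 0, 0.006], 0, -0.8]
    - [[0, 0, 0.006], 0, -0.3]
    - [[0, 0, 0.006], 0, -0.3]
    - [[0, 0, 0.006], 0, -0.3]

```text
t: 22.15
ee_pos: [0.6475, -0.0459, 0.0403]
orientation: [-0.123, 3.138, -0.0]
ft_force: [-0.3, -0.8, 0.1]
grip_width: 0.0327
```

Emit:
servo_tool:
  moves:
    - [[0, 0, -0.1], 0, -0.3]
    - [[0, 0, -0.3], 0, -0.3]
    - [[0, 0, -0.55], 0, -0.3]
    - [[0, 0, -0.55], 0, -0.3]

```text
t: 22.55
ee_pos: [0.6498, -0.0461, 0.1574]
orientation: [-0.123, 3.128, -0.003]
ft_force: [0.2, 0.2, -0.1]
grip_width: 0.0324
```

Emit:
servo_tool:
  moves:
    - [[0.9, 0, 0], 0, -0.3]
    - [[0.9, 0, 0], 0, -0.3]
    - [[0.9, 0, 0], 0, -0.3]
    - [[0.9, 0, 0], 0, -0.3]
    - [[0.9, 0, 0], 0, -0.3]

```text
t: 23.05
ee_pos: [0.4653, -0.0601, 0.1499]
orientation: [0.122, -3.139, 0.0]
ft_force: [0.0, -0.8, 0.7]
grip_width: 0.0327
```

```bash
python3 go.py 440 -46 150 94.4; python3 -c "
from h import *
snap('side','s9');snap('top','t9');crop('s9',255,130,395,250,'d9',5);crop('t9',205,105,345,225,'d10',5)"
```

```text
t 23.05 pos [465.3 -60.1 149.9] jawyaw 94.5 tilt -1.000 F [ 0.  -0.8  0.7] grip 32.7 q6 -1.86
-> [ 0.121  0.08  -0.   ] spin 0.001
```

View pics/d9.png

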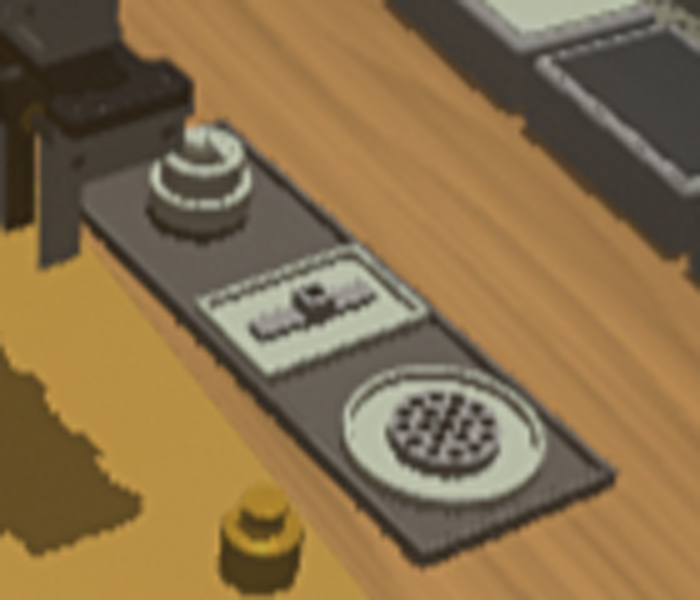

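View pics/d10.png

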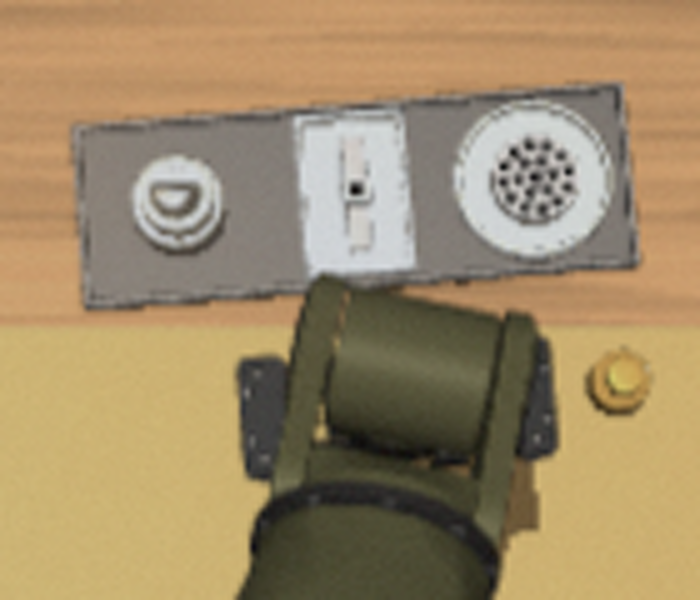

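Everything is in place. Before handing in, I'll check the stack height against the model and confirm the look-alikes haven't moved.

Run:
```python
from ov import *
x,y=.6383,.075
ov('s9','e9',[(circ(x,y,.025,.051),(0,0,255)),(circ(x,y,.031,.031),(0,255,0)),(circ(x,y,.031,.011),(0,255,0)),(D(x,y,.017,.0075,.051,0),(255,0,255))],265,130,55,12)
a,b=load('t0')['pixels'].astype(int),load('t9')['pixels'].astype(int)
for u,v in((166,211),(397,181)): print(abs(a-b)[v-14:v+15,u-14:u+15].mean())
```

```text
9.196987713040032
8.795877923107412
```

View pics/e9.png

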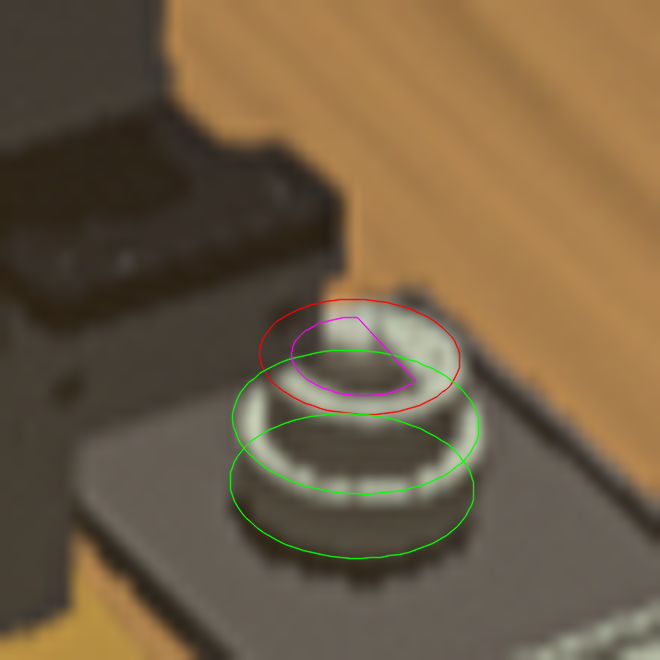

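Run:
```python
from h import *
a,b=[cv2.cvtColor(load(f)['pixels'],cv2.COLOR_RGB2GRAY).astype(np.float32) for f in('t0','t9')]
print('bg',abs(a-b)[30:60,420:480].mean())
for u,v in((166,211),(397,181)):
    s=np.s_[v-16:v+16,u-16:u+16]; print(cv2.phaseCorrelate(a[s],b[s]))
print(monitor.state()['t'], robot.finish_job())
```

```text
bg 7.8522224
((0.0017270351687397323, 0.0463754970795236), 0.9617987471283413)
((-0.029093476589448386, -0.05162369607856476), 0.9687890526838601)
the job is handed in; nothing more can be done
23.15 None
```

I packed all four parts into the caddy and handed the job in at 23.15 s of the 109 s allowed. The hand-in gave no verdict.

- **Collars:** the wide and then the narrow D-bored collar went over the post flat to flat. The lowering readings stayed under about 1 N. In the last pictures they are level and stacked, with the flats matching the post.
- **Plate and knife:** the plate lies flat inside the well's rim. The middle-sized knife lies flat inside the bay.
- **Look-alikes:** the round-bored collar and the plain disc moved less than 0.1 pixel (under 0.5 mm) between the first and last top pictures.

**Disagreements:**
- The top and side cameras placed things about 2–3 mm apart, so I averaged them. I then corrected the post position from the side view.
- In the final side view, the stack sits about half a pixel (roughly 1 mm) lower than the model outline. The wide collar showed the same offset after I placed it, so I took it as calibration error, not a seating fault.

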